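# Close the bench fume filter

## Task

The fume filter on the repair bench is standing open. Put the square cover (not the round one) on it, lying flat down in the housing's recess over the centre stud, then turn its wing nut clockwise until it is snug, and let go. Leave the round cover where it is.

Things in the scene. Friction and masses are not known exactly. Their poses are not given: they have to be found in the camera images.
- cover_mid (a point): Centre of the loose square cover's plate (dark steel, 104 x 104 x 6 mm, corners cut 10 mm, 26 mm square centre hole underneath; 0.22 kg with its nut), 3 mm above its underside. x, y along its sides, z up. A bright steel wing nut, captive on its centre, is its handle. It lies flat on the bench, left or right of the filter.
- wing_grip (a point): Grip point of the square cover's wing nut, on its axis, 40 mm above the plate's underside when fully loose. x along the wings (50 mm span), y across them (10 mm thick: pinch here from above), z up. The flat web runs from 20 mm below to 6 mm above this point, the 26 mm round foot below it. Lifted by the nut, the cover comes along and does not turn on it unless blocked (0.08 N m).
- wing_nut (a joint): Turn of the wing nut on the square cover, rad: 0 fully loose, growing clockwise seen from above, hard stop at 1.2 (snug). Starts between 0 and 0.25. It has friction and stays where left; it sinks 2.5 mm per rad towards the plate. The wings' yaw is the cover's yaw minus this value.
- stud_foot (a point): Foot of the stud, 64 mm above the bench on the recess floor of the filter housing (fixed grey box, 130 x 130 mm; x, y along its sides, z up). The recess is 116 x 116 x 8 mm: the square cover drops in with 6 mm play all round and about 9 degrees of twist, in any of four quarter turns, and is then kept from turning. The stud, 8 mm thick, 13 mm tall, enters the cover's hole.
- round_mid (a point): Middle of the plate of the other, round cover: dark steel, 104 mm in diameter, 6 mm thick, with the same kind of bright wing nut, loose on the bench on the other side of the filter. It belongs to another filter: to be left alone.
Mind the look-alikes: they are no part of the job. What is shaped like the part that bears cover_mid but blue is not meant.

How it is judged (in metres and radians):
On the way:
1. the square cover is in the housing's recess over the stud, with the nut still loose (horizontal distance between cover_mid and stud_foot below 0.01 m and z of cover_mid in the frame of stud_foot below 0.009 m and angle between cover_mid's own z axis and vertical below 0.1 rad and value of joint wing_nut below 0.6 rad), for 0.2 s.
At the end, for the whole second after the job is handed in: The square cover lies flat in the recess (centre within 10 mm of the stud, within 3 mm of the recess floor, tilted less than 0.05 rad), the wing nut is turned to at least 0.95 of its 1.2 rad, the round cover is within 30 mm of where it was, and the robot has let go (horizontal distance between cover_mid and stud_foot below 0.01 m and z of cover_mid in the frame of stud_foot below 0.006 m and angle between cover_mid's own z axis and vertical below 0.05 rad and value of joint wing_nut above 0.95 rad and distance of round_mid from where it was at the start of the episode below 0.03 m); the robot touches nothing.
It fails at once if the round cover is moved by more than 30 mm (distance of round_mid from where it was at the start of the episode above 0.03 m).
It also fails if it takes over 45 s, if anything falls off the work surface, if the arm or the gripper's body presses on something with over 40 N, if the wrist force passes 120 N, or if a joint passes its speed limit or range.

## Robot

A 7-joint arm with a two-finger parallel gripper is mounted at the origin on the work surface. World frame = base frame: x ahead of the robot, y to its left, z up, the work surface at z = 0. Lengths are in mm, angles in rad, forces in N, time in s.
With the tool pointing down it reaches from about 425 to 1025 mm from the base axis. Payload 9.4 kg.
Tool frame: the origin (TCP) lies at the very end of the fingers, on their centre line; the grasp point (between the pads) lies 19 mm behind it (robot.grip_point_offset is the z of the grasp point in the tool frame, in mm); z points along the fingers, x is the direction in which the jaws open and shut, and the axes are right-handed (so a half turn about z gives the same grasp; the last joint's range is limited). The gripper opens to 93 mm and grips with 3 to 60 N. Pads are 15 mm wide; open, the fingers measure 128 mm over their backs; the gripper's body (75 mm by 188 mm) begins 65 mm behind the grasp point.
Start: joints at [-1.338, 0.599, -0.003, 1.599, 0.002, 0.943, -0.08], TCP at [221.034, 690.484, 218.618] pointing down, gripper open.
Joint ranges: [-2.57, 2.57], [-0.35, 1.97], [-1.29, 1.29], [0.11, 2.56], [-1.05, 4.19], [0.11, 1.86], [-2.63, 2.63]. Speed limits (rad/s): [2.22, 2.22, 3.01, 3.01, 3.14, 3.14, 3.14].

## Interface

Orientations are given as a unit quaternion [w, x, y, z].
In Python, from workcell import status, grab_frame, calibration, robot gives the robot as it stands.
- The arm moves only by the tool arm_command, never from a script. Its argument "plan" is a list of rows, each a list of 7 numbers: the turn, a rotation vector about the tool's x, y, z in degrees, then the shift along the tool's x, y, z in cm, then the finger opening in cm, from 0 to 9.3. A call has 1 to 5 rows; each row is the pose to reach, as a shift and turn from the pose commanded when the call began, along the tool's axes at that moment; what a row does not reach only later rows make up. A row lasts 1/10 s, in which the tool goes at most 50 mm and 8.59 degrees, less where a joint would pass 70% of its speed; a pose out of reach is approached as far as the arm can. A call with a gripper value outside its range is refused whole. The fingers move at their own pace and stop on an object; "grip_force" is the grip in N (left out, the last holds). Time passes only in rows, so rows that repeat a pose let the fingers close. It gives the time, the measured TCP pose, the force and the opening at its end, in the units of the state.
- status.state(): the state, without advancing time (a new reading comes with each control period).
- grab_frame(name): name is "scene" or "top" or "wrist"; returns (picture, depth): 384x512x3 uint8, blue, green, red; 384x512 float32, mm along the optical axis (not along the pixel's ray), 0 where there is no reading.
- calibration(name): a dict with "camera_matrix" (3x3 intrinsics, pixels), "pose" (4x4, takes a point from camera to world coordinates). Camera axes: x right, y down, z forward; pixel columns grow to the right and rows downward; lengths in mm; the calibration is good to about 2 mm. A picture is of the moment at which its call begins: read the wrist's pose just before it. calibration takes no time and is no camera call; for the wrist camera it gives the pose at the moment of the call.
- robot.close_job(): hands the job in, once; it reports no verdict.
The state is a dict: "time": time; "joints": joint angles; "joint_velocities": joint speeds; "joint_torque": joint torques, N m; "ee_pos": TCP position; "tool_rot": TCP orientation; "wrist_force": force on the tool from outside, world axes, zero at the start; "wrist_torque": the same for the moment, N m; "gripper_width": finger opening in mm.
Only numpy, scipy, OpenCV 4.12 (cv2) and the standard library are available. Lean on these libraries where they do the work, as an engineer would, in place of code of your own. Each camera call takes 0.05 s, during which the arm holds its last target. There are 200 camera calls.

## Working session

There is one attempt and no reset: what is moved stays moved. The work goes in short steps, Python scripts to look and compute and a tool call to move; the robot and the scene stay as the last step left them, time stands still between calls to the robot, and variables do not carry over. Pictures are saved under pics/ and viewed, about 8 in all and at most 12, crops included, and the job is handed in when it is done.

Besides the shell and the picture viewer there is one more tool, called after ">>>" as a command line: name --pt "numbers of a row" for each row, then --argument value for the rest. arm_command: Moves the arm, as the interface text tells. Its arguments: {"type":"object","properties":{"plan":{"type":"array","items":{"type":"array","items":{"type":"number"}}},"grip_force":{"type":"number"}},"required":["plan"]}

```bash
mkdir -p pics; ls
python3 - <<'E'
from workcell import status, grab_frame, calibration, robot
import cv2, numpy as np
print(status.state(), robot.grip_point_offset)
a,d=grab_frame("top"); b,e=grab_frame("scene")
np.savez("f0.npz",a=a,d=d,b=b,e=e)
for n in("top","scene","wrist"): print(n,calibration(n))
cv2.imwrite("pics/top.png",cv2.resize(a,(800,600))); cv2.imwrite("pics/scene.png",cv2.resize(b,(800,600)))
E
```

```text
pics
{'time': 0.0, 'joints': array([-1.33771968,  0.6001179 , -0.00254267,  1.60010425,  0.00183443,
        0.94289779, -0.07979225]), 'joint_velocities': array([ 0.00029757,  0.00186794, -0.00019427,  0.00168518,  0.00064944,
       -0.00042141, -0.00156825]), 'joint_torque': array([-1.67029251e-03, -7.65066862e+01,  1.49698365e+00, -2.52348948e+01,
       -5.23918052e-02,  1.68451527e-02,  1.61841112e-04]), 'ee_pos': array([220.89438656, 690.03110677, 217.77435492]), 'tool_rot': array([ 5.15029957e-04,  8.07701450e-01,  5.89591202e-01, -5.62783822e-04]), 'wrist_force': array([-0.41417822,  0.62100941, -0.10061249]), 'wrist_torque': array([-0.00085805,  0.00122321,  0.00646796]), 'gripper_width': 92.98624761116896} -18.8
top {'camera_matrix': array([[496.27667858,   0.        , 249.60062195],
       [  0.        , 496.27667858, 200.10951481],
       [  0.        ,   0.        ,   1.        ]]), 'pose': array([[-2.41959762e-02, -9.91437537e-01,  1.28320554e-01,
         2.88846225e+02],
       [-9.99705063e-01,  2.37282395e-02, -5.17276863e-03,
         8.82069113e+01],
       [ 2.0
[... 517 characters left out ...]
       [ 1.80652972e-02, -7.47336195e-01, -6.64200464e-01,
         9.16295410e+02],
       [ 0.00000000e+00,  0.00000000e+00,  0.00000000e+00,
         1.00000000e+00]])}
wrist {'camera_matrix': array([[303.29788476,   0.        , 256.73986756],
       [  0.        , 303.29788476, 190.01154378],
       [  0.        ,   0.        ,   1.        ]]), 'pose': array([[ 3.05513423e-01,  9.23410523e-01,  2.32324244e-01,
         1.56439544e+02],
       [ 9.52186756e-01, -2.95923754e-01, -7.59573161e-02,
         7.10154304e+02],
       [-1.38952258e-03,  2.44422047e-01, -9.69667949e-01,
         3.83386309e+02],
       [ 0.00000000e+00,  0.00000000e+00,  0.00000000e+00,
         1.00000000e+00]])}
```

View pics/top.png

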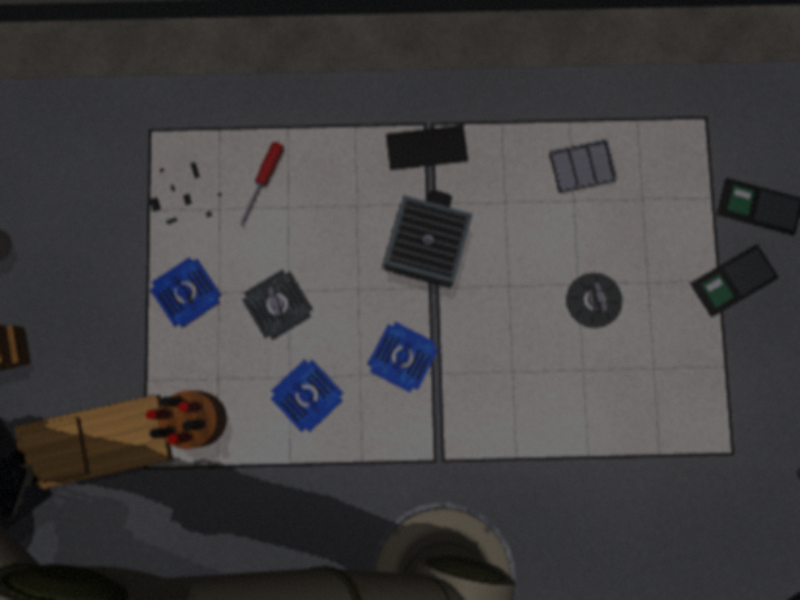

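View pics/scene.png

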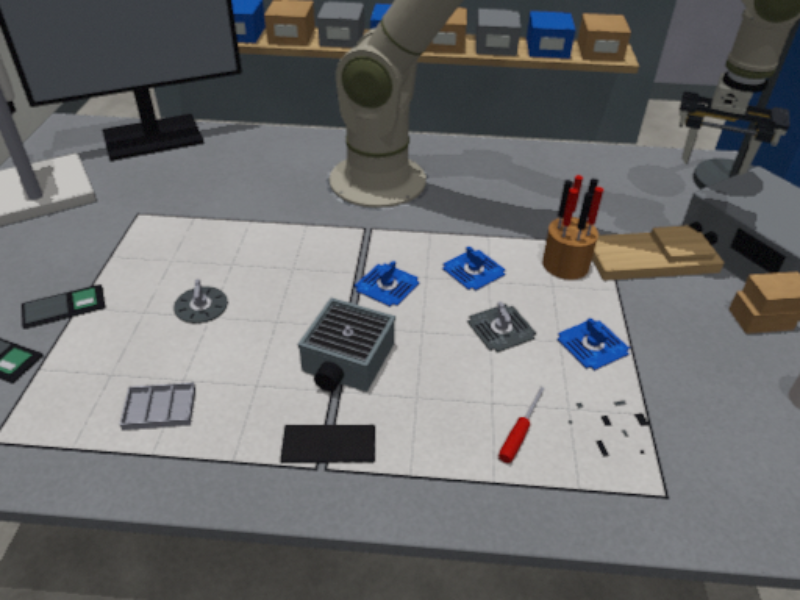

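Top view: the dark square cover is at about (278,304), the housing with its stud at (428,241), and the round cover at (594,300). The blue look-alikes are at (186,292), (307,395) and (403,357). The scene view agrees.

```bash
cat > h.py <<'E'
import numpy as np, cv2
from scipy.spatial.transform import Rotation as R
def ray(c,u,v):
    K,P=c["camera_matrix"],c["pose"]; d=P[:3,:3]@np.linalg.inv(K)@np.array([u,v,1.]); return P[:3,3],d
def onz(c,u,v,z):
    o,d=ray(c,u,v); return o+d*(z-o[2])/d[2]
def cross(c1,p1,c2,p2):
    o1,d1=ray(c1,*p1);o2,d2=ray(c2,*p2)
    t=np.linalg.lstsq(np.c_[d1,-d2],o2-o1,rcond=None)[0]; a=o1+d1*t[0]; b=o2+d2*t[1]; return (a+b)/2,np.linalg.norm(a-b)
def cloud(c,d,box):
    u0,v0,u1,v1=box; v,u=np.mgrid[v0:v1,u0:u1]; z=d[v0:v1,u0:u1]
    K,P=c["camera_matrix"],c["pose"]; p=np.stack([(u-K[0,2])/K[0,0]*z,(v-K[1,2])/K[1,1]*z,z],-1)
    return p@P[:3,:3].T+P[:3,3]
def delta(st,target,q=None):   # target TCP world mm -> tool axes cm
    w,x,y,z=st["tool_rot"]; Rt=R.from_quat([x,y,z,w]); return Rt.inv().apply(np.array(target)-st["ee_pos"])/10
E
python3 - <<'E'
from h import *
from workcell import calibration,status
f=np.load("f0.npz"); c=calibration("top"); s=calibration("scene")
def rect(img,box,pred):
    u0,v0,u1,v1=box; m=np.zeros(img.shape[:2],np.uint8); m[v0:v1,u0:u1]=pred(img[v0:v1,u0:u1].astype(int))*255
    m=cv2.morphologyEx(m,cv2.MORPH_CLOSE,np.ones((5,5)))
    k=max(cv2.findContours(m,0,2)[0],key=cv2.contourArea); return k
dark=lambda i:i.max(2)<115
for n,box,z in(("cover",(150,168,206,222),6),("housing",(240,120,306,188),72),("round",(355,168,405,215),6)):
    k=rect(f["a"],box,dark); w=np.array([onz(c,*p[0],z)[:2] for p in k],np.float32); print(n,cv2.minAreaRect(w))
    pc=cloud(c,f["d"],box).reshape(-1,3); print(np.percentile(pc[:,2],[5,25,50,75,95,99.5]).round(1))
# scene vs top triangulation: nut top and stud
for n,a,b in(("cover nut",(178,193.5),(503/1.5625,318/1.5625)),("stud",(273.5,153),(348/1.5625,330/1.5625))):
    print(n,cross(c,a,s,b), onz(c,*a,40 if n[0]=='c' else 77))
i=f["a"]; st=status.state(); print(R.from_quat(np.roll(st["tool_rot"],-1)).as_matrix().round(3))
cv2.imwrite("pics/crop.png",np.hstack([cv2.resize(i[165:225,145:210],None,fx=6,fy=6),cv2.resize(i[120:180,240:305],None,fx=6,fy=6)]))
E
```

```text
cover ((494.6483154296875, 289.353759765625), (161.8141326904297, 154.78025817871094), 88.63690948486328)
[-3.3  0.3  3.1  6.3 12.4 53.3]
housing ((594.5216674804688, 13.474189758300781), (182.8704833984375, 190.72975158691406), 88.64900207519531)
[-2.7  1.7 53.4 65.9 73.1 80. ]
round ((490.76806640625, -296.4712829589844), (146.57574462890625, 134.6961669921875), 88.62560272216797)
[-2.9  0.8  3.6  6.9 23.5 53.7]
cover nut (array([494.26173116, 288.46065019,  25.45853168]), np.float64(7.591231408258673)) [492.01647694 282.59087273  40.        ]
stud (array([596.0117553 ,  11.61758724,  67.52190803]), np.float64(1.1365553974977598)) [593.93327349  11.58873083  77.        ]
[[ 0.305  0.952 -0.   ]
 [ 0.952 -0.305 -0.001]
 [-0.001  0.    -1.   ]]
```

View pics/crop.png

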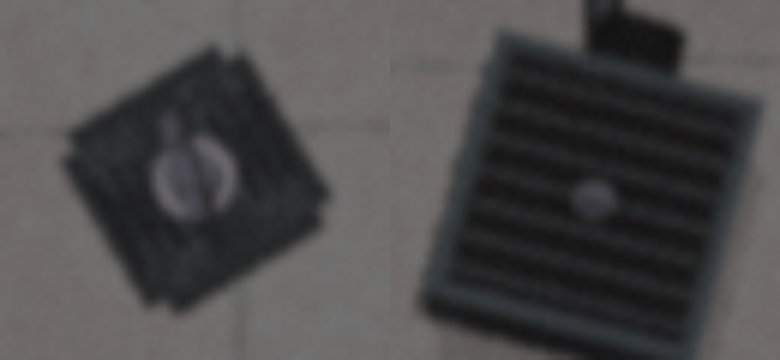

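>>> arm_command --pt "0 0 0 -3 3.8 0 9.3" --pt "0 0 0 -6 7.6 0 9.3" --pt "0 0 0 -9 11.4 0 9.3" --pt "0 0 0 -12 15.2 0 9.3" --pt "0 0 0 -15 19 0 9.3"

```text
time: 0.6
ee_pos: [357.0, 487.8, 218.4]
tool_rot: [0.0, 0.808, 0.59, -0.0]
wrist_force: [0.9, 0.1, 0.0]
gripper_width: 93.0
```

>>> arm_command --pt "0 0 0 -3 3.8 0 9.3" --pt "0 0 0 -6 7.6 0 9.3" --pt "0 0 0 -9 11.4 0 9.3" --pt "0 0 0 -12 15.2 0 9.3" --pt "0 0 0 -15 19 0 9.3"

```text
time: 1.1
ee_pos: [492.2, 287.1, 218.5]
tool_rot: [0.0, 0.808, 0.59, -0.0]
wrist_force: [0.3, 0.8, -0.5]
gripper_width: 92.9
```

Run:
```python
from h import *
from workcell import calibration,status,grab_frame
import pickle
st=status.state(); c=calibration("wrist"); a,d=grab_frame("wrist"); pickle.dump((c,a,d,st),open("w1.pkl","wb"))
print(st["time"],st["ee_pos"],st["wrist_force"])
p=cloud(c,d,(0,0,512,384)); z=p[...,2]
m=(z>30)&(z<60)&(np.hypot(p[...,0]-493,p[...,1]-288)<60); q=p[m]
print(m.sum(),np.percentile(q[:,2],[5,50,95]) if m.any() else 0)
if m.any(): print(q[:,:2].mean(0), cv2.minAreaRect(q[:,:2].astype(np.float32)))
cv2.imwrite("pics/w1.png",cv2.resize(a,(800,600)))
```

```text
1.1 [492.18391866 287.10366906 218.52604939] [ 0.3262737  0.8174779 -0.5399531]
439 [38.63034316 46.24724057 50.02743992]
[493.92036544 289.89057462] ((494.87969970703125, 289.5162353515625), (53.714447021484375, 10.089351654052734), 16.565113067626953)
```

View pics/w1.png

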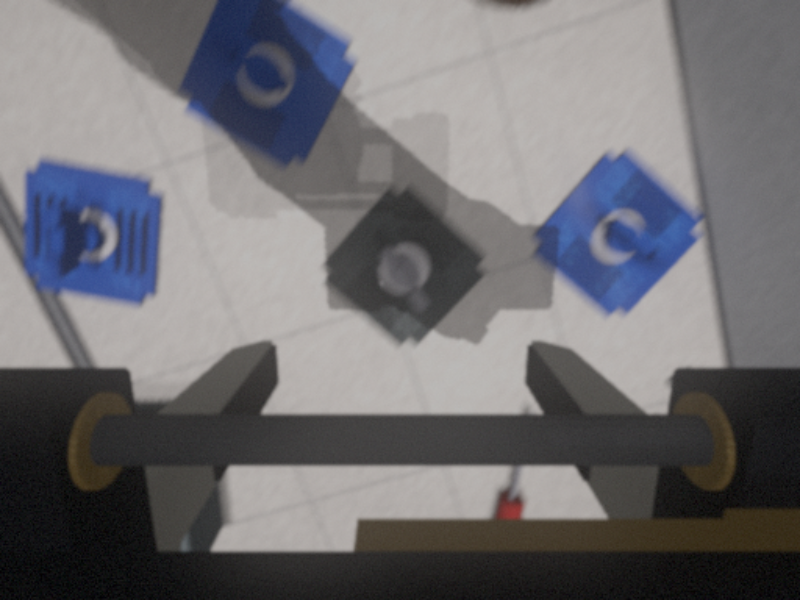

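Wrist view: the square cover is at (404,268) with its wings pointing at about (420,310), and the blue ones are well apart. Depth puts the nut at (494,290), yaw about 16.6° and top about 46–50 mm. I'll align the jaws across the wings and go lower.

>>> arm_command --pt "0 0 -8 0.1 0 2 9.3" --pt "0 0 -16 0.2 0.1 4 9.3" --pt "0 0 -24 0.3 0.1 6 9.3" --pt "0 0 -32 0.3 0.1 8 9.3" --pt "0 0 -34.4 0.3 0.1 8 9.3"

```text
time: 1.65
ee_pos: [492.0, 290.7, 135.9]
tool_rot: [-0.001, 0.595, 0.804, -0.002]
wrist_force: [-0.7, -0.0, 0.7]
gripper_width: 93.0
```

```bash
cat > look.py <<'E'
from h import *
from workcell import calibration,status,grab_frame
import pickle,sys
n,cx,cy,zp,zlo,zhi=sys.argv[1],*map(float,sys.argv[2:7])
thr=int(sys.argv[7])
st=status.state(); c=calibration("wrist"); a,d=grab_frame("wrist"); pickle.dump((c,a,d,st),open(n+".pkl","wb"))
print(st["time"],st["ee_pos"],st["joints"].round(2))
p=cloud(c,d,(0,0,512,384)); z=p[...,2]
near=np.hypot(p[...,0]-cx,p[...,1]-cy)<80
m=(z>zlo)&(z<zhi)&(np.hypot(p[...,0]-cx,p[...,1]-cy)<40); q=p[m]
print(m.sum(),"z",np.percentile(q[:,2],[5,50,95]).round(1),"mean",q[:,:2].mean(0).round(1),cv2.minAreaRect(q[:,:2].astype(np.float32)))
mk=((a.max(2)<thr)&near).astype(np.uint8)*255
mk=cv2.morphologyEx(cv2.morphologyEx(mk,cv2.MORPH_CLOSE,np.ones((9,9))),cv2.MORPH_OPEN,np.ones((5,5)))
k=max(cv2.findContours(mk,0,1)[0],key=cv2.contourArea)
w=np.array([onz(c,*x[0],zp)[:2] for x in k],np.float32); print("plate",cv2.minAreaRect(w))
o=a.copy(); cv2.drawContours(o,[k],-1,(0,0,255),1); cv2.imwrite(f"pics/{n}.png",cv2.resize(o,(800,600)))
E
python3 look.py w2 494 290 6 34 60 65
```

```text
1.65 [492.00065495 290.68850715 135.94163313] [-0.53  0.53 -0.15  2.02  0.14  0.61  1.1 ]
701 z [44.1 46.8 49.8] mean [494.2 289.5] ((495.08349609375, 289.802001953125), (53.85747528076172, 9.879558563232422), 16.762699127197266)
plate ((629.1438598632812, 329.9557189941406), (200.91172790527344, 609.4210815429688), 16.9153995513916)
```

View pics/w2.png

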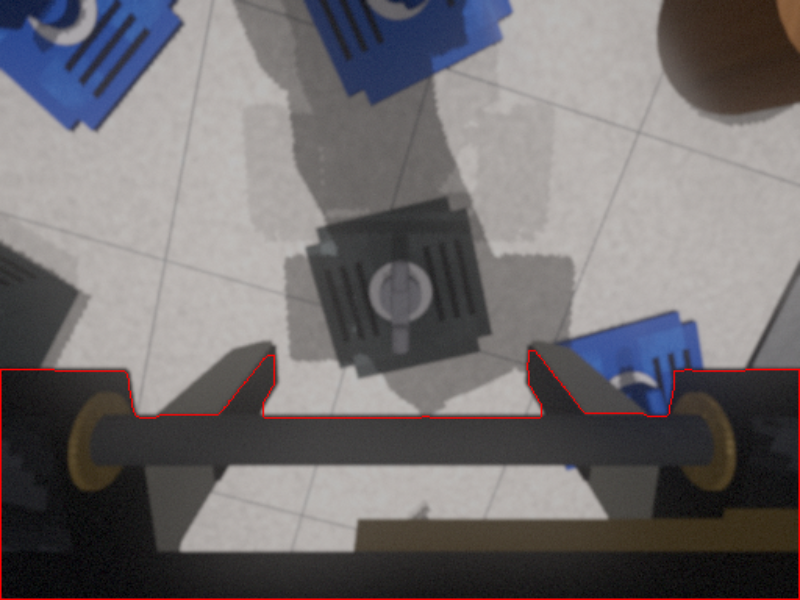

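Wrist view: the wings are upright at (400,300), aligned with the tool. The red contour is only the gripper, so that mask is useless. The plate's edges can be read directly: left (308,250)–(340,367), right (467,210)–(490,333). I'll narrow the jaws because a blue cover is close on the right.

Run:
```python
from h import *
from workcell import status
import pickle
c,a,d,s=pickle.load(open("w2.pkl","rb")); st=status.state()
f=lambda u,v,z=6:onz(c,u/1.5625,v/1.5625,z)
an=lambda p,q:np.degrees(np.arctan2(*(q-p)[1::-1]))
for p,q in(((308,250),(340,367)),((467,210),(490,333)),((318,230),(445,200)),((357,377),(480,350))): print(an(f(*p),f(*q)),np.linalg.norm(f(*p)-f(*q)))
cs=[f(308,250),f(318,230),f(445,200),f(467,210),f(490,333),f(480,350),f(357,377),f(340,367)]
print("plate",cv2.minAreaRect(np.array(cs)[:,:2].astype(np.float32)))
c1,a1,d1,_=pickle.load(open("w1.pkl","rb"))
print("2-view wing end", cross(c1,(422/1.5625,306/1.5625),c,(401/1.5625,350/1.5625)))
print("d cm",delta(st,(494.6,289.7,22)),st["ee_pos"],st["joints"][6])
```

```text
29.565643814767842 80.48712579856253
29.477719426236526 81.38614204098386
120.00620467183276 80.5975130963983
120.11762923276648 83.99978547754903
plate ((494.94537353515625, 290.7501525878906), (101.2601318359375, 101.98319244384766), 29.56563949584961)
2-view wing end (array([513.16170498, 295.06030301,  65.40396181]), np.float64(3.4697095076852937))
d cm [-0.16618824  0.19519384 11.49769355] [492.55017746 290.90754826 136.98090129] 1.0964159791732087
```

>>> arm_command --pt "0 0 0 -0.1 0.1 3 5" --pt "0 0 0 -0.1 0.1 6 5" --pt "0 0 0 -0.1 0.2 8.5 5" --pt "0 0 0 -0.1 0.2 10.5 5" --pt "0 0 0 -0.1 0.2 11.4 5" --grip_force 30

```text
time: 2.2
ee_pos: [494.9, 290.9, 23.0]
tool_rot: [-0.0, 0.598, 0.802, -0.001]
wrist_force: [0.8, 0.8, 0.6]
gripper_width: 57.7
```

>>> arm_command --pt "0 0 0 0 0 0 5" --pt "0 0 0 0 0 0 0.5" --pt "0 0 0 0 0 0 0.5" --pt "0 0 0 0 0 0 0.5" --pt "0 0 0 0 0 0 0.5"

```text
time: 2.7
ee_pos: [495.9, 291.2, 25.4]
tool_rot: [0.0, 0.597, 0.802, 0.001]
wrist_force: [-0.9, 0.8, 0.6]
gripper_width: 22.6
```

>>> arm_command --pt "0 0 0 0 0 0 0.5" --pt "0 0 0 0 0 0 0.5" --pt "0 0 0 0 0 0 0.5"

```text
time: 3.0
ee_pos: [495.7, 291.1, 24.9]
tool_rot: [0.0, 0.597, 0.802, 0.0]
wrist_force: [-0.4, 0.4, 2.2]
gripper_width: 9.5
```

>>> arm_command --pt "0 0 0 0 0 -2 0.5" --pt "0 0 0 0 0 -5 0.5" --pt "0 0 0 0 0 -8 0.5" --pt "0 0 0 0 0 -11.5 0.5" --pt "0 0 0 0 0 -15 0.5"

```text
time: 3.5
ee_pos: [495.0, 290.7, 175.5]
tool_rot: [-0.0, 0.597, 0.802, -0.001]
wrist_force: [0.8, 0.3, -3.6]
gripper_width: 10.0
```

>>> arm_command --pt "0 0 0 -2 0.5 0 0.5" --pt "0 0 0 -5 1.3 0 0.5" --pt "0 0 0 -9 2.2 0 0.5" --pt "0 0 0 -13 3.2 0 0.5" --pt "0 0 0 -15.3 3.7 0 0.5"

```text
time: 4.0
ee_pos: [576.0, 151.3, 174.2]
tool_rot: [0.0, 0.598, 0.801, -0.001]
wrist_force: [-0.3, 0.3, -2.0]
gripper_width: 9.4
```

Run:
```python
from h import *
from workcell import calibration,status,grab_frame
import pickle
grab_frame("wrist");grab_frame("wrist")
st=status.state(); c=calibration("wrist"); a,d=grab_frame("wrist"); pickle.dump((c,a,d,st),open("w3.pkl","wb"))
print(st)
p=cloud(c,d,(0,0,512,384)); z=p[...,2]
m=(z>68)&(z<78)&(abs(p[...,0]-594)<110)&(abs(p[...,1]-12)<95); q=p[m]
print(m.sum(),np.median(q[:,2]),cv2.minAreaRect(q[:,:2].astype(np.float32)))
m=(abs(p[...,0]-594)<40)&(abs(p[...,1]-12)<40); print("floor z",np.percentile(z[m],[5,50,95,99.5]))
cv2.imwrite("pics/w3.png",cv2.resize(a,(800,600)))
```

```text
{'time': 4.1, 'joints': array([-0.23723054,  0.50217122, -0.16489691,  1.93814293,  0.12428583,
        0.71196274,  1.37888138]), 'joint_velocities': array([-0.04979747, -0.00635108, -0.04864423,  0.0154452 , -0.01902498,
       -0.00652712, -0.04269   ]), 'joint_torque': array([  0.75147053, -65.23004293,  -0.82293335, -21.34370148,
         0.06955352,   0.10125867,   0.52218139]), 'ee_pos': array([576.22680425, 150.3810375 , 174.04768885]), 'tool_rot': array([ 5.60148658e-04,  5.99698053e-01,  8.00225562e-01, -9.90327024e-04]), 'wrist_force': array([-0.18441247,  0.34862042, -1.84069133]), 'wrist_torque': array([ 0.01541286,  0.04998036, -0.08536441]), 'gripper_width': 9.598071180623277}
4283 71.32130722943413 ((597.9964599609375, 9.781761169433594), (130.90570068359375, 131.2045135498047), 73.14759826660156)
floor z [62.66436628 63.80858303 65.08479225 76.3989867 ]
```

View pics/w3.png

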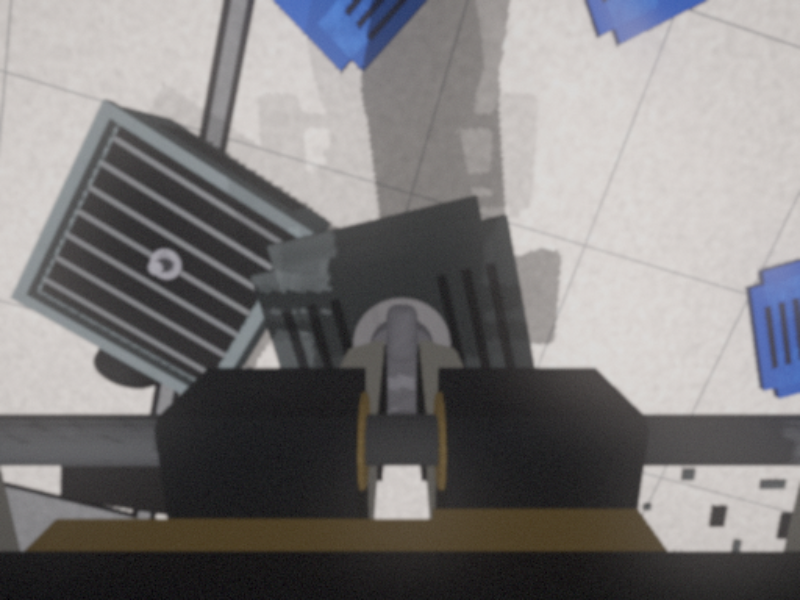

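Run:
```python
from h import *
import pickle
from workcell import calibration,status
c,a,d,s=pickle.load(open("w3.pkl","rb"))
f=lambda u,v,z:onz(c,u/1.5625,v/1.5625,z)
an=lambda p,q:np.degrees(np.arctan2(*(q-p)[1::-1]))
p=cloud(c,d,(0,0,512,384))
print("plate z",p[int(215/1.5625),int(400/1.5625)],p[int(300/1.5625),int(515/1.5625)])
for P,Q in(((503,218),(532,365)),((272,243),(475,197))): print(an(f(*P,155),f(*Q,155)),np.linalg.norm(f(*P,155)-f(*Q,155)))
print("stud",f(165,264,77),cross(c,(165/1.5625,264/1.5625),calibration("top"),(273.6,153.2)))
q=p[155:185,90:122].reshape(-1,3); q=q[(q[:,2]>70)]; print("stud depth",q.mean(0),len(q))
w,x,y,z=s["tool_rot"]; print("tool yaw",an(np.zeros(3),R.from_quat([x,y,z,w]).apply([1,0,0])))
```

```text
plate z [524.48371384 134.09606516 154.21684795] [544.45024635 187.83185258 154.49515019]
30.387166769013856 62.5043201349141
118.88208836567068 80.58644239069541
stud [593.61392743  16.35024519  77.        ] (array([596.88321528,  10.75166676,  64.37603271]), np.float64(1.3544335042825253))
stud depth [593.88760856  15.91483594  85.93728937] 100
tool yaw 106.3034482275971
```

>>> arm_command --pt "0 0 8 -2.5 -0.3 0 0.5" --pt "0 0 16 -5.5 -0.7 0 0.5" --pt "0 0 24 -8.5 -1.2 0 0.5" --pt "0 0 32 -11.5 -1.6 0 0.5" --pt "0 0 40 -14 -1.9 0 0.5"

```text
time: 4.65
ee_pos: [596.2, 15.5, 174.4]
tool_rot: [-0.0, 0.837, 0.547, -0.0]
wrist_force: [0.7, -0.4, -2.6]
gripper_width: 9.9
```

>>> arm_command --pt "0 0 5 0 0 1 0.5" --pt "0 0 6.5 0 0 2.5 0.5" --pt "0 0 6.5 0 0 4 0.5" --pt "0 0 6.5 0 0 4 0.5" --pt "0 0 6.5 0 0 4 0.5"

```text
time: 5.15
ee_pos: [596.4, 16.7, 134.5]
tool_rot: [-0.0, 0.865, 0.502, -0.0]
wrist_force: [0.3, 0.1, -1.6]
gripper_width: 9.6
```

Run:
```python
from h import *
from workcell import calibration,status,grab_frame
import pickle
st=status.state(); c=calibration("wrist"); a,d=grab_frame("wrist"); pickle.dump((c,a,d,st),open("w4.pkl","wb"))
st=status.state();print(st["ee_pos"],st["joints"].round(2),st["wrist_force"],st["gripper_width"])
w,x,y,z=st["tool_rot"]; print(R.from_quat([x,y,z,w]).as_matrix().round(3)); print(delta(st,(597.3,10.5,134)))
cv2.imwrite("pics/w4.png",cv2.resize(a,(800,600)))
```

```text
[596.78565208  16.47557471 135.00812062] [-0.16  0.55  0.05  1.98 -0.05  0.62  0.98] [ 0.83117823  0.26486981 -2.17380549] 9.973054050188445
[[ 0.497  0.868  0.   ]
 [ 0.868 -0.497  0.   ]
 [ 0.    -0.    -1.   ]]
[-0.49315499  0.34141063  0.10060058]
```

View pics/w4.png

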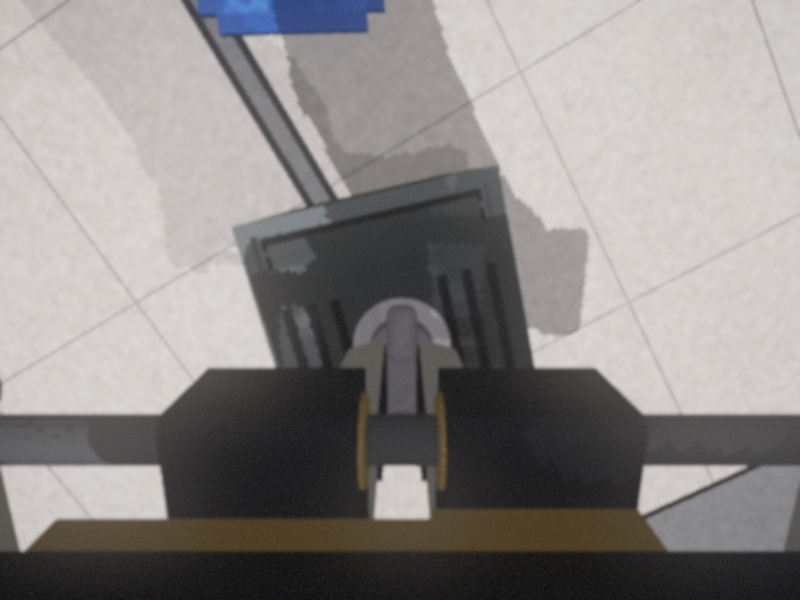

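Wrist view: the cover is parallel to the housing. The housing's rear outer corners are at (235,228) and (498,168), so I'll check the offset from those.

Run:
```python
from h import *
import pickle
from workcell import status
c,a,d,s=pickle.load(open("w4.pkl","rb"))
f=lambda u,v,z:onz(c,u/1.5625,v/1.5625,z)[:2]
an=lambda e:np.degrees(np.arctan2(e[1],e[0]))
def mid(A,B,h):
    e=B-A; n=np.array([-e[1],e[0]])/np.linalg.norm(e); 
    if n[0]<0:n=-n
    return an(e),np.linalg.norm(e),(A+B)/2+n*h
print("housing",mid(f(235,228,72),f(498,168,72),65))
p=cloud(c,d,(0,0,512,384)); z=p[...,2]
m=(z>69)&(z<76)&(abs(p[...,0]-597)<100)&(abs(p[...,1]-12)<100); q=p[m][:,:2]; print(len(q),cv2.minAreaRect(q.astype(np.float32)))
pl=(z>105)&(z<120)&(abs(p[...,0]-597)<70)&(abs(p[...,1]-12)<70); q=p[pl]; print("plate",len(q),np.median(q[:,2]),cv2.minAreaRect(q[:,:2].astype(np.float32)))
ys=np.argwhere(pl); print(ys.min(0)*1.5625,ys.max(0)*1.5625)
st=status.state(); print(st["ee_pos"],delta(st,(597.3,10.5,134)))
```

```text
housing (np.float64(72.74972622193394), np.float64(127.63354711980388), array([599.26959904,  10.44845957]))
2299 ((571.1868286132812, 18.02508544921875), (130.43844604492188, 74.42384338378906), 73.03571319580078)
plate 13749 115.09578657756211 ((586.140625, 18.639808654785156), (104.52594757080078, 84.55381774902344), 73.57514953613281)
[195.3125 250.    ] [414.0625 532.8125]
[596.78565208  16.47557471 135.00812062] [-0.49315499  0.34141063  0.10060058]
```

>>> arm_command --pt "0 0 0 -0.2 0.2 0 0.5" --pt "0 0 0 -0.4 0.5 0.5 0.5" --pt "0 0 0 -0.4 0.5 1.5 0.5" --pt "0 0 0 -0.4 0.5 2.5 0.5" --pt "0 0 0 -0.4 0.5 3 0.5"

```text
time: 5.7
ee_pos: [598.4, 9.5, 103.2]
tool_rot: [-0.0, 0.865, 0.501, -0.001]
wrist_force: [-1.1, -0.3, -3.2]
gripper_width: 10.0
```

>>> arm_command --pt "0 0 0 0 0 0 0.5" --pt "0 0 0 0 0 0.3 0.5" --pt "0 0 0 0 0 0.6 0.5" --pt "0 0 0 0 0 0.8 0.5" --pt "0 0 0 0 0 0.8 0.5"

```text
time: 6.2
ee_pos: [599.0, 9.6, 96.5]
tool_rot: [-0.0, 0.865, 0.501, -0.0]
wrist_force: [-0.2, 0.2, -3.4]
gripper_width: 9.6
```

>>> arm_command --pt "0 0 0 0 0 0.2 0.5" --pt "0 0 0 0 0 0.4 0.5" --pt "0 0 0 0 0 0.6 0.5" --pt "0 0 0 0 0 0.6 0.5"

```text
time: 6.6
ee_pos: [599.0, 9.6, 90.4]
tool_rot: [-0.0, 0.865, 0.501, -0.0]
wrist_force: [0.1, 0.2, -2.5]
gripper_width: 9.7
```

>>> arm_command --pt "0 0 0 0 0 0.1 0.5" --pt "0 0 0 0 0 0.15 0.5" --pt "0 0 0 0 0 0.15 0.5"

```text
time: 6.9
ee_pos: [599.1, 9.5, 89.1]
tool_rot: [0.0, 0.865, 0.501, 0.0]
wrist_force: [0.0, -0.9, -1.9]
gripper_width: 9.7
```

Run:
```python
from h import *
from workcell import calibration,status,grab_frame
import pickle
st=status.state(); c=calibration("wrist"); a,d=grab_frame("wrist"); pickle.dump((c,a,d,st),open("w5.pkl","wb"))
print(st["ee_pos"],st["wrist_force"],st["joints"].round(2))
p=cloud(c,d,(0,0,512,384)); z=p[...,2]
q=z[int(300/1.5625):int(350/1.5625),int(480/1.5625):int(510/1.5625)]; print("plate",np.median(q))
cv2.imwrite("pics/w5.png",cv2.resize(a,(800,600)))
```

```text
[599.12480501   9.52063164  89.1298793 ] [ 0.01033943 -0.90012591 -1.93436156] [-0.14  0.62  0.05  2.   -0.05  0.52  0.99]
plate 69.67736348295041
```

View pics/w5.png

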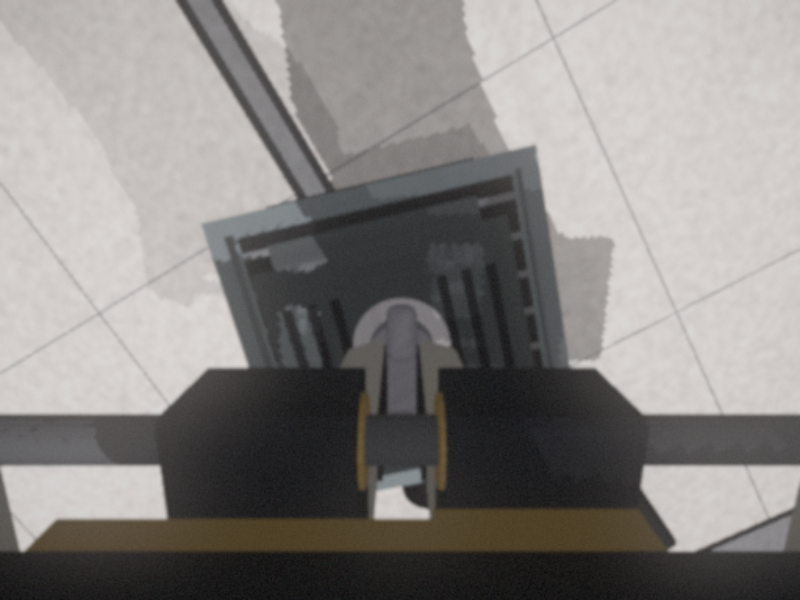

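The plate sits inside the recess with gaps all round, a little to the left, and its top is at about 70 mm as expected. I'll nudge it right and press lightly to feel contact.

>>> arm_command --pt "0 0 0 0.2 0 0 0.5" --pt "0 0 0 0.2 0 0.1 0.5" --pt "0 0 0 0.2 0 0.1 0.5" --pt "0 0 0 0.2 0 0.1 0.5"

```text
time: 7.35
ee_pos: [600.4, 11.6, 88.8]
tool_rot: [0.0, 0.865, 0.501, 0.0]
wrist_force: [-0.7, 0.8, 4.5]
gripper_width: 10.0
```

>>> arm_command --pt "0 0 0 0 0 0.1 0.5" --pt "0 0 0 0 0 0.1 0.5" --pt "0 0 0 0 0 0.1 0.5"

```text
time: 7.65
ee_pos: [600.4, 11.6, 88.5]
tool_rot: [0.0, 0.865, 0.501, 0.001]
wrist_force: [-3.0, -0.6, 13.4]
gripper_width: 9.6
```

>>> arm_command --pt "0 0 6 0 0 0 0.5" --pt "0 0 13 0 0 0.02 0.5" --pt "0 0 20 0 0 0.05 0.5" --pt "0 0 27 0 0 0.08 0.5" --pt "0 0 34 0 0 0.12 0.5"

```text
time: 8.15
ee_pos: [600.2, 11.3, 87.0]
tool_rot: [-0.0, 0.975, 0.224, 0.0]
wrist_force: [-3.3, 1.3, 11.4]
gripper_width: 9.6
```

```bash
cat > s.py <<'E'
from h import *
from workcell import status
s=status.state(); w,x,y,z=s["tool_rot"]; r=R.from_quat([x,y,z,w]).apply([1,0,0])
print(s["time"],s["ee_pos"].round(1),"yaw",np.degrees(np.arctan2(r[1],r[0])).round(2),s["wrist_force"].round(1),s["wrist_torque"].round(3),s["gripper_width"],s["joints"][6])
E
python3 s.py
```

```text
8.15 [600.2  11.3  87. ] yaw 25.87 [-3.3  1.3 11.4] [-0.201  0.908  0.004] 9.597044230581638 0.5852161883636702
```

>>> arm_command --pt "0 0 6 0 0 0.03 0.5" --pt "0 0 12 0 0 0.05 0.5" --pt "0 0 18 0 0 0.08 0.5" --pt "0 0 22 0 0 0.1 0.5" --pt "0 0 22 0 0 0.1 0.5"

```text
time: 8.65
ee_pos: [600.0, 11.3, 86.1]
tool_rot: [-0.0, 0.999, 0.035, 0.0]
wrist_force: [-4.1, -1.2, 12.8]
gripper_width: 9.7
```

```bash
python3 s.py
```

```text
8.65 [600.   11.3  86.1] yaw 4.04 [-4.1 -1.2 12.8] [-0.177  1.05   0.123] 9.725998817116709 0.32873745512890246
```

>>> arm_command --pt "0 0 2 0 0 0 0.5" --pt "0 0 4 0 0 0 0.5" --pt "0 0 4 0 0 0 0.5"

```text
time: 8.95
ee_pos: [600.6, 11.4, 86.1]
tool_rot: [-0.0, 1.0, 0.001, 0.001]
wrist_force: [-2.3, 0.1, 10.9]
gripper_width: 9.8
```

```bash
python3 s.py
```

```text
8.95 [600.6  11.4  86.1] yaw 0.14 [-2.3  0.1 10.9] [-0.173  0.701  0.311] 9.841222394960779 0.2825402133601476
```

>>> arm_command --pt "0 0 2 0 0 0 0.5" --pt "0 0 4 0 0 0 0.5" --pt "0 0 4 0 0 0 0.5"

```text
time: 9.25
ee_pos: [600.9, 11.4, 86.1]
tool_rot: [-0.0, 0.999, -0.034, 0.001]
wrist_force: [-2.4, 0.4, 11.0]
gripper_width: 9.9
```

```bash
python3 s.py
```

```text
9.25 [600.9  11.4  86.1] yaw -3.84 [-2.4  0.4 11. ] [-0.094  0.497  0.468] 9.949017050190479 0.2352658838819544
```

>>> arm_command --pt "0 0 2 0 0 0 0.5" --pt "0 0 4 0 0 0 0.5" --pt "0 0 4 0 0 0 0.5"

```text
time: 9.55
ee_pos: [600.9, 11.6, 86.1]
tool_rot: [-0.0, 0.998, -0.068, 0.001]
wrist_force: [-1.0, -0.2, 10.2]
gripper_width: 10.3
```

```bash
python3 s.py
```

```text
9.55 [600.9  11.6  86.1] yaw -7.8 [-1.  -0.2 10.2] [-0.051  0.558  0.695] 10.285645147897677 0.1881039708183657
```

The torque has climbed to 0.7 N m, well above the nut's friction, so it is at the hard stop. I'll relieve the load, open, retreat straight up and look.

>>> arm_command --pt "0 0 -3 0 0 -0.1 0.5" --pt "0 0 -5 0 0 -0.1 0.5" --pt "0 0 -5 0 0 -0.1 4" --pt "0 0 -5 0 0 -0.1 4" --pt "0 0 -5 0 0 -0.1 4"

```text
time: 10.05
ee_pos: [600.3, 11.3, 85.8]
tool_rot: [0.0, 1.0, -0.025, 0.0]
wrist_force: [-0.1, 0.0, -0.3]
gripper_width: 29.5
```

>>> arm_command --pt "0 0 0 0 0 0 4" --pt "0 0 0 0 0 -1 4" --pt "0 0 0 0 0 -4 4" --pt "0 0 0 0 0 -8 5" --pt "0 0 0 0 0 -12 6"

```text
time: 10.55
ee_pos: [599.7, 11.1, 207.6]
tool_rot: [0.0, 1.0, -0.025, -0.0]
wrist_force: [1.5, -0.4, 0.7]
gripper_width: 51.7
```

```bash
python3 s.py
python3 - <<'E'
from h import *
from workcell import calibration,status,grab_frame
import pickle
grab_frame("wrist"); c=calibration("wrist"); a,d=grab_frame("wrist"); pickle.dump((c,a,d),open("w6.pkl","wb"))
p=cloud(c,d,(0,0,512,384)); z=p[...,2]; r=np.hypot(p[...,0]-599,p[...,1]-11)
q=p[(z>96)&(z<116)&(r<40)]; print("wing",len(q),np.median(q[:,2]),cv2.minAreaRect(q[:,:2].astype(np.float32)))
q=p[(z>60)&(z<78)&(r>18)&(r<48)]; A=np.c_[q[:,:2]-[599,11],np.ones(len(q))]; print("plane",len(q),np.linalg.lstsq(A,q[:,2],rcond=None)[0])
cv2.imwrite("pics/w6.png",cv2.resize(a,(800,600)))
E
```

```text
10.55 [599.7  11.1 207.6] yaw -2.88 [ 1.5 -0.4  0.7] [-0.096  0.068 -0.023] 51.68111061671896 0.1566493038201438
wing 583 108.66725844309684 ((598.7529907226562, 11.185373306274414), (53.24905014038086, 9.266159057617188), 87.07957458496094)
plane 5328 [-5.84001714e-04 -1.10511628e-04  6.96887001e+01]
```

View pics/w6.png

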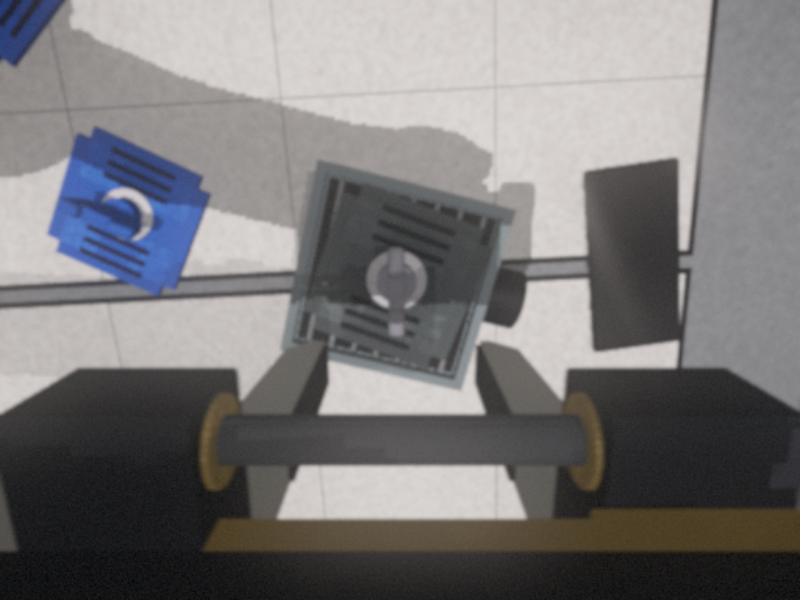

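The cover is flat in the recess, with about 8° of twist against the walls. Wings at −92.9° and cover at about −25° give a nut turn of about 1.17–1.2 rad. Nothing is being touched, so I'm handing in.

```bash
python3 -c "
from workcell import robot
print(robot.close_job())"
```

```text
the job is handed in; nothing more can be done
None
```

The square cover is lying flat in the filter housing over the stud. Its wing nut is turned clockwise to the stop, the gripper has let go, and the job is handed in at about 10.7 s of the 45 s allowed.

**Last checks, from the wrist camera:**
- **Position:** the plate's top is at 69.7 mm (70 expected) and its tilt is below 0.001 rad. The nut's axis is at (598.8, 11.2), about 2 mm from the estimated stud position.
- **Nut:** the wings ended at about −93° yaw. With the cover twisted about 8° against the recess walls, that puts the nut at about 1.17–1.2 rad. The turning torque had risen to 0.7 N m at the stop.
- **Let go:** the gripper is open and about 120 mm above the nut, with no contact force beyond sensor noise.

**Checks that failed or fell short:**
- The two-view height of one wing end came out at 65 mm because I picked the pixels badly. I used the depth readings of 46–47 mm from two wrist positions instead.
- My automatic mask for the plate's outline locked onto the gripper, so I read the edges by eye.
- The first move to the housing stopped about 6 mm off sideways, which I corrected from a near view before lowering.
- I did not re-measure the round cover at the end, but the arm never went near it.

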